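# Set up the doll display

### The job

Please set up the doll display: pick out the four wooden dolls and stand each one upright in the middle of one of the round wooden stands, matched by size - the tallest doll on the widest stand, the next tallest on the next widest, and so on down to the smallest doll on the smallest stand. Let no doll fall over, and leave the hand stamp and the boxed candle that are among them standing where they are.

Things in the scene. Friction and masses are not known exactly. Their poses are not given: they have to be found in the camera images.
- doll_1: the smallest of four round turned wooden dolls with black hair: cream with thin red and black bands; 100 mm tall, 30 mm across at the head, 22 mm at the flat foot, upright, loose. Origin: centre of its underside, z up. The solid shape is a smooth cone that widens from the foot to the head (the neck gives no hold); it can be gripped firmly from above, from any side, about 38 mm below the top.
- doll_2: the third tallest of four round turned wooden dolls with black hair: black body with golden bands; 122 mm tall, 40 mm across at the head, 24 mm at the flat foot, upright, loose. Origin: centre of its underside, z up. The solid shape is a smooth cone that widens from the foot to the head (the neck gives no hold); it can be gripped firmly from above, from any side, about 38 mm below the top.
- doll_3: the second tallest of four round turned wooden dolls with black hair: cream body with a purple collar; 134 mm tall, 40 mm across at the head, 36 mm at the flat foot, upright, loose. Origin: centre of its underside, z up. The solid shape is a smooth cone that widens from the foot to the head (the neck gives no hold); it can be gripped firmly from above, from any side, about 38 mm below the top.
- doll_4: the tallest of four round turned wooden dolls with black hair: cream body with red bands; 146 mm tall, 46 mm across at the head, 32 mm at the flat foot, upright, loose. Origin: centre of its underside, z up. The solid shape is a smooth cone that widens from the foot to the head (the neck gives no hold); it can be gripped firmly from above, from any side, about 38 mm below the top.
- stand_a: the smallest of four round dark wooden display stands with a grey felt top: a disc 50 mm across and 14 mm high, fixed to the counter; origin at the centre of its underside, z up (its top is at z = 14 mm). Behind the dolls and stands, from x = 0.64 m on, rises a tall shelf unit: carry things across well in front of it, not in a wide arc.
- stand_b: the third widest of four round dark wooden display stands with a grey felt top: a disc 66 mm across and 14 mm high, fixed to the counter; origin at the centre of its underside, z up (its top is at z = 14 mm). Behind the dolls and stands, from x = 0.64 m on, rises a tall shelf unit: carry things across well in front of it, not in a wide arc.
- stand_c: the second widest of four round dark wooden display stands with a grey felt top: a disc 82 mm across and 14 mm high, fixed to the counter; origin at the centre of its underside, z up (its top is at z = 14 mm). Behind the dolls and stands, from x = 0.64 m on, rises a tall shelf unit: carry things across well in front of it, not in a wide arc.
- stand_d: the widest of four round dark wooden display stands with a grey felt top: a disc 98 mm across and 14 mm high, fixed to the counter; origin at the centre of its underside, z up (its top is at z = 14 mm). Behind the dolls and stands, from x = 0.64 m on, rises a tall shelf unit: carry things across well in front of it, not in a wide arc.
- wood_stamp: a wooden hand stamp standing among the dolls, to be left alone: block 26 x 45 x 19 mm with a brown turned handle, 67 mm tall in all; loose; origin at the centre of its underside.
- candle: a white candle with painted flowers in a square clear box, standing among the dolls, to be left alone: 56 x 56 x 66 mm, loose; origin at the centre of its underside.

How it is judged:
By the outcome, as a careful person would: the job done as asked, in the order asked, and still so for the second after the job is handed in, with the robot touching nothing.
It also fails if it takes over 109 s, if anything falls off the work surface, if the arm or the gripper's body presses on something with over 40 N, if the wrist force passes 120 N, or if a joint passes its speed limit or range.

### The arm

A 6-joint arm with a two-finger parallel gripper is mounted at the origin on a cart in front of the work surface, level with it; the furniture and walls round the work are solid. World frame = base frame: x ahead of the robot, y to its left, z up, the work surface at z = 0. Lengths are in m, angles in degrees, forces in N, time in s.
With the tool pointing down it reaches from about 0.375 to 0.975 m from the base axis. Payload 3.8 kg.
Tool frame: the origin (TCP) lies midway between the tips of the shut fingers; the grasp point (between the pads) lies 19 mm behind it; z points along the fingers, y is the line along which they close (so a half turn about z gives the same grasp; the last joint's range is limited). The gripper opens to 88 mm and grips with 3 to 60 N. Pads are 18 mm wide; open, the fingers measure 123 mm over their backs; the gripper's body (75 mm by 187 mm) begins 45 mm behind the grasp point.
Start: joints at [-68.807, 15.12, 91.902, -0, 72.978, -2.114], TCP at [0.267, -0.62, 0.239] pointing down, gripper open.
Joint ranges: [-150.88, 150.88], [-54.13, 125.18], [17.81, 147.31], [-75.09, 255.09], [0, 152.58], [-146.25, 146.25]. Speed limits (degrees/s): [147.25, 147.25, 180, 180, 180, 180].

### API

Orientations are given as a 3x3 rotation matrix whose columns are the frame's x, y, z axes.
In Python, from plant import bot, eyes gives the robot as it stands.
- The arm moves only by the tool arm_command, never from a script. Its argument "motion" is a list of rows, each an object with "travel": the shift along the tool's x, y, z in m, a list of three; "twist": the turn, a rotation vector about the tool's x, y, z in rad, a list of three; "hand": the finger opening in m, from 0 to 0.0881. A call has exactly 8 rows; each row is the pose to reach, as a shift and turn from the pose commanded when the call began, along the tool's axes at that moment; what a row does not reach only later rows make up. A row lasts 1/10 s, in which the tool goes at most 50 mm and 8.59 degrees, less where a joint would pass 70% of its speed; a pose out of reach is approached as far as the arm can. A call with a gripper value outside its range is refused whole. The fingers move at their own pace and stop on an object; the grip force is fixed at half the most. Time passes only in rows, so rows that repeat a pose let the fingers close, or fill a call up. It gives the time, the measured TCP pose, the force, the opening and the grip force at its end, in the units of the state.
- bot.sense(): the state, without advancing time (a new reading comes with each control period).
- eyes.grab_frame(name): name is "side" or "top"; returns a dict with "img" (384x512x3 uint8, red, green, blue), "camera_matrix" (3x3 intrinsics, pixels), "R" (3x3) and "t" (3): a world point X has camera coordinates R X + t. Camera axes: x right, y down, z forward; pixel columns grow to the right and rows downward; lengths in m; the calibration is good to about 2 mm. A picture is of the moment at which its call begins. There is no depth.
- bot.close_job(): hands the job in; it is judged then, once.
The state is a dict: "clock": time; "joints": joint angles; "dq": joint speeds; "joint_torque": joint torques, N m; "tool_pos": TCP position; "tcp_rot": TCP orientation; "ft_force": force on the tool from outside, world axes, zero at the start; "torque": the same for the moment, N m; "grip_width": opening from 0.0 (shut) to 1.0 (fully open); "gripper_force": force on a finger pad.
Only numpy, scipy, OpenCV 4.12 (cv2) and the standard library are available. Lean on these libraries where they do the work, as an engineer would, in place of code of your own. Each camera call takes 0.05 s, during which the arm holds its last target. There are 200 camera calls.

## Working session

There is one attempt and no reset: what is moved stays moved. The work goes in short steps, Python scripts to look and compute and a tool call to move; the robot and the scene stay as the last step left them, time stands still between calls to the robot, and variables do not carry over. Pictures are saved under pics/ and viewed, at most 14 in all, crops included, and the job is handed in when it is done.

Besides the shell and the picture viewer there is one more tool, called after "Emit:" in YAML: its name, and indented under it one key for each argument. arm_command: Moves the arm, as the interface text tells. Its arguments: {"type":"object","properties":{"motion":{"type":"array","items":{"type":"object","properties":{"travel":{"type":"array","items":{"type":"number"}},"twist":{"type":"array","items":{"type":"number"}},"hand":{"type":"number"}}}}},"required":["motion"]}

```bash
mkdir -p pics; ls; python3 - <<'E'
from plant import bot, eyes
import cv2
s=bot.sense(); print(s)
for n in("top","side"):
    f=eyes.grab_frame(n); cv2.imwrite(f"pics/{n}0.png",f["img"][:,:,::-1]); print(n,f["camera_matrix"],f["R"],f["t"])
E
```

```text
pics
{'clock': 0.0, 'joints': array([-6.88063168e+01,  1.51681076e+01,  9.19792530e+01, -1.20458978e-03,
        7.29784759e+01, -2.11638999e+00]), 'dq': array([-0.03677577, -0.0245118 , -0.0362466 , -0.01341165,  0.04533259,
        0.02211736]), 'joint_torque': array([ 2.42353322e-03, -5.02109277e+01, -3.56877565e+01,  7.31473812e-02,
        2.93473795e-02, -1.56505821e-04]), 'tool_pos': array([ 0.26681656, -0.61926258,  0.23741924]), 'tcp_rot': array([[ 9.18374407e-01,  3.95711748e-01, -8.12738596e-04],
       [ 3.95712578e-01, -9.18372142e-01,  2.04044371e-03],
       [ 6.10310608e-05, -2.19550216e-03, -9.99997588e-01]]), 'ft_force': array([ 0.04876155,  0.21233188, -0.56363715]), 'torque': array([-0.02105507,  0.0311228 , -0.0122075 ]), 'gripper_force': 0.0, 'grip_width': 0.999212369348463}
top [[429.637266     0.         247.08120716]
 [  0.         429.637266   192.16901561]
 [  0.           0.           1.        ]] [[ 2.19530166e-02 -9.99758982e-01  2.06585988e-04]
 [-9.90298030e-01 -2.17736294e-02 -1.37243290e-01]
 [ 1.37214710e-01  2.80832252e-03 -9.90537347e-01]] [0.03865676 0.46806781 1.13780047]
side [[422.53348125   0.         247.7556183 ]
 [  0.         422.53348125 189.35292192]
 [  0.           0.           1.        ]] [[-0.99670567 -0.08069809  0.0081015 ]
 [-0.05364066  0.58098477 -0.81214493]
 [ 0.0608317  -0.80990402 -0.58339951]] [0.47487658 0.02102908 1.21085079]
```

View pics/top0.png

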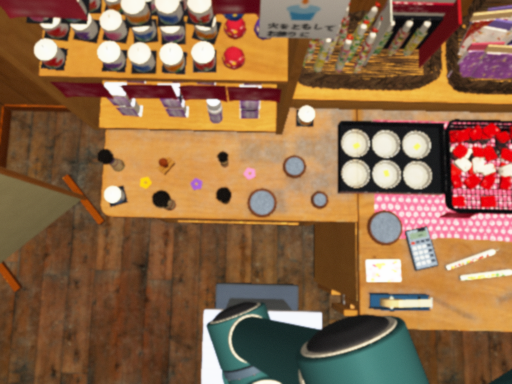

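View pics/side0.png

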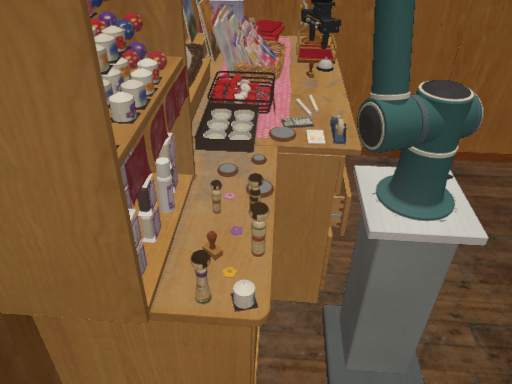

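The top view shows the doll heads near (105,156), (161,199), (223,158) and (223,195). The stamp is at (165,164), the candle at (115,193), and the stands at (385,227), (262,202), (294,166) and (320,200). Next I'll enlarge both views for detail.

```bash
python3 - <<'E'
import cv2
a=cv2.imread("pics/top0.png")[130:250,90:250]; cv2.imwrite("pics/topc.png",cv2.resize(a,None,fx=5,fy=5,interpolation=cv2.INTER_CUBIC))
a=cv2.imread("pics/side0.png")[165:315,170:330]; cv2.imwrite("pics/sidec.png",cv2.resize(a,None,fx=4,fy=4,interpolation=cv2.INTER_CUBIC))
E
```

```text
(no output)
```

View pics/topc.png

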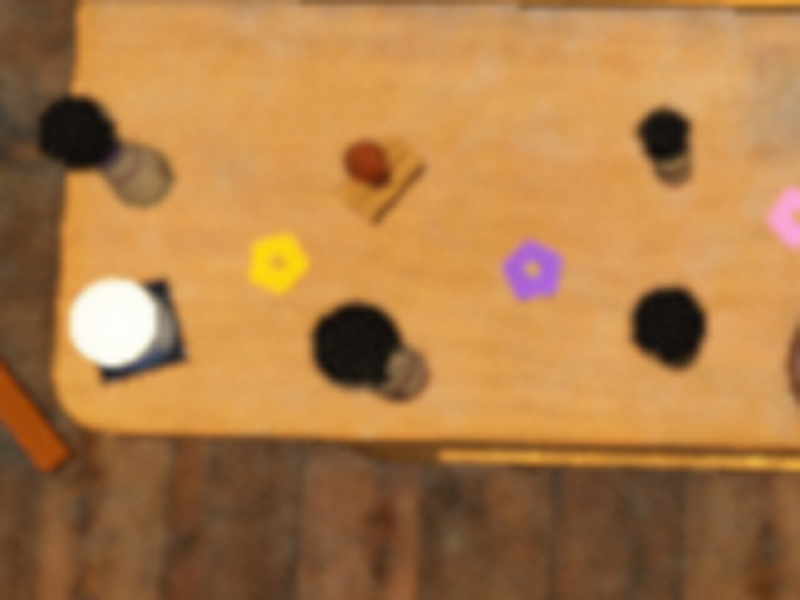

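View pics/sidec.png

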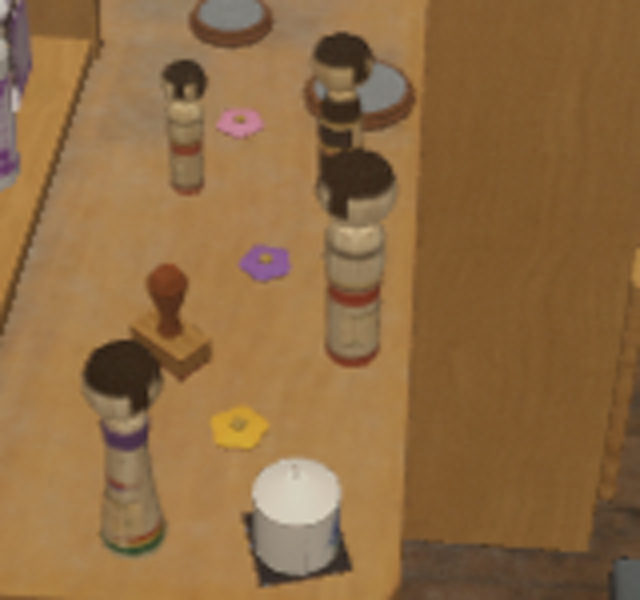

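The crops show doll_3 at top (105,156), doll_4 at (161,199), doll_1 at (223,158) and doll_2 at (223,195). The side view confirms their colours. Now I'll measure.

```bash
cat > h.py <<'E'
import cv2, numpy as np
def ray(f,uv,z):
    K,R,t=f["camera_matrix"],np.array(f["R"]),np.array(f["t"])
    d=R.T@np.linalg.solve(K,[*uv,1]); c=-R.T@t
    return c+d*(z-c[2])/d[2]
def proj(f,X):
    p=f["camera_matrix"]@(np.array(f["R"])@np.array(X)+f["t"]); return p[:2]/p[2]
def blob(mask,seed,r):
    m=np.zeros_like(mask); x,y=seed; m[y-r:y+r+1,x-r:x+r+1]=mask[y-r:y+r+1,x-r:x+r+1]
    n,l,s,c=cv2.connectedComponentsWithStats(m); i=1+np.argmax(s[1:,4]); return c[i],s[i]
E
python3 - <<'E'
from plant import eyes
from h import *
f=eyes.grab_frame("top"); s=eyes.grab_frame("side"); im=f["img"]
dark=(im.max(2)<60).astype(np.uint8)
for n,u,h,d in(("d4",(161,199),.146,.046),("d3",(105,156),.134,.04),("d2",(223,195),.122,.04),("d1",(223,158),.1,.03)):
    c,st=blob(dark,u,12); z=h-.4*d; X=ray(f,c,z); w=st[2:4]*(ray(f,c+[1,0],z)-X)[1]*-1000
    print(n,c.round(1),X.round(4),"width",w.round(1),"side foot px",proj(s,[X[0],X[1],0]).round(1),"side top",proj(s,[X[0],X[1],h]).round(1),"topfoot",proj(f,[X[0],X[1],0]).round(1))
hsv=cv2.cvtColor(im,cv2.COLOR_RGB2HSV)
print([hsv[v,u] for u,v in((385,227),(262,202),(294,166),(320,200),(240,225),(270,175))])
felt=((hsv[...,1]<90)&(hsv[...,2]<170)&(hsv[...,2]>60)).astype(np.uint8)
for u in((385,227),(262,202),(294,166),(320,200)):
    c,st=blob(felt,u,20); X=ray(f,c,.014); print(u,c.round(1),st[2:],X.round(4),(st[2:4]*(ray(f,c+[1,0],.014)-X)[1]*-1000).round(1))
for n,u in (("candle box",(119,197)),("stamp",(167,166)),("candle",(113,194))): print(n,ray(f,u,.0).round(3))
print("shelf edge",ray(f,(200,131),0), "front",ray(f,(200,218),0),ray(f,(300,222),0))
E
```

```text
d4 [160.7 198.5] [0.4331 0.2636 0.1276] width [39.9 39.9] side foot px [256.8 251.7] side top [258.1 203.9] topfoot [169.8 204.1]
d3 [104.6 156.3] [0.5396 0.4141 0.118 ] width [40.8 33.2] side foot px [202.9 297.6] side top [199.3 252.4] topfoot [118.3 165.5]
d2 [223.2 194.6] [0.4493 0.1093 0.106 ] width [33.1 35.7] side foot px [254.5 211.6] side top [255.3 174.2] topfoot [225.3 199.6]
d1 [222.6 156.8] [0.5515 0.115  0.088 ] width [21.  23.6] side foot px [216.9 210.7] side top [215.6 180.5] topfoot [224.3 163.7]
[array([104,  30, 176], dtype=uint8), array([104,  32, 175], dtype=uint8), array([104,  30, 177], dtype=uint8), array([104,  30, 176], dtype=uint8), array([ 13, 152, 111], dtype=uint8), array([ 15, 140, 218], dtype=uint8)]
(385, 227) [385.4 226.1] [ 32  31 337] [ 0.3842 -0.3314  0.014 ] [87.6 84.8]
(262, 202) [262.3 201.5] [ 25  25 174] [0.4446 0.0063 0.014 ] [68.9 68.9]
(294, 166) [293.6 165.7] [ 19  19 146] [ 0.5471 -0.0792  0.014 ] [53. 53.]
(320, 200) [319.4 199.5] [14 13 95] [ 0.4535 -0.1511  0.014 ] [38.6 35.9]
candle box [0.45  0.407 0.   ]
stamp [0.541 0.277 0.   ]
candle [0.458 0.424 0.   ]
shelf edge [0.6449131  0.18729886 0.        ] front [0.39632773 0.17809876 0.        ] [ 0.39132122 -0.09949965  0.        ]
```

```bash
python3 - <<'E'
from plant import bot,eyes
from h import *
f=eyes.grab_frame("top"); im=f["img"]; hsv=cv2.cvtColor(im,cv2.COLOR_RGB2HSV)
felt=((hsv[...,1]<75)&(hsv[...,2]<215)&(hsv[...,2]>100)).astype(np.uint8)
P={"d4":(.431,.265),"d3":(.540,.414),"d2":(.449,.109),"d1":(.5515,.115),"wp":(.45,-.2)}
for n,u in zip("dcba",((385,227),(262,202),(294,166),(320,200))):
    c,st=blob(felt,u,19); X=ray(f,c,.014); P[n]=X[:2]; print(n,c.round(1),st[2:],X.round(4),(st[2:4]*(ray(f,c+[1,0],.014)-X)[1]*-1000).round(1))
s=bot.sense();R=s["tcp_rot"];p=s["tool_pos"];print(p)
for n,q in P.items(): print(n,(R.T@(np.array([*q,p[2]])-p)).round(4))
E
```

```text
d [385.2 227.1] [ 31  31 743] [ 0.3816 -0.331   0.014 ] [84.8 84.8]
c [261.7 202.3] [ 24  24 472] [0.4422 0.0082 0.014 ] [66.2 66.2]
b [294.2 165.6] [ 19  18 272] [ 0.5474 -0.0807  0.014 ] [53.  50.2]
a [319.4 199. ] [ 13  13 133] [ 0.4549 -0.151   0.014 ] [35.9 35.9]
[ 0.26694821 -0.61959225  0.23805787]
d4 [ 0.5007 -0.7475  0.0008]
d3 [ 0.6597 -0.8412  0.001 ]
d2 [ 0.4555 -0.5971  0.0007]
d1 [ 0.552  -0.5621  0.0006]
wp [ 0.3341 -0.3129  0.0004]
d [ 0.2195 -0.2197  0.0003]
c [ 0.4094 -0.5072  0.0006]
b [ 4.708e-01 -3.840e-01  4.000e-04]
a [ 0.358  -0.356   0.0004]
```

Emit:
arm_command:
  motion:
    - {"travel": [0.035,-0.032,0],"twist": [0,0,0],"hand": 0.088}
    - {"travel": [0.07,-0.065,0],"twist": [0,0,0],"hand": 0.088}
    - {"travel": [0.105,-0.098,0],"twist": [0,0,0],"hand": 0.088}
    - {"travel": [0.14,-0.131,0],"twist": [0,0,0],"hand": 0.088}
    - {"travel": [0.175,-0.164,0],"twist": [0,0,0],"hand": 0.088}
    - {"travel": [0.21,-0.197,0],"twist": [0,0,0],"hand": 0.088}
    - {"travel": [0.245,-0.23,0],"twist": [0,0,0],"hand": 0.088}
    - {"travel": [0.27,-0.253,0],"twist": [0,0,0],"hand": 0.088}

```text
clock: 1.05
tool_pos: [0.4155, -0.2781, 0.2388]
tcp_rot: [[0.918, 0.397, 0.001], [0.397, -0.918, 0.0], [0.001, -0.0, -1.0]]
ft_force: [0.6, 0.2, -0.0]
grip_width: 0.995
gripper_force: 0.0
```

Emit:
arm_command:
  motion:
    - {"travel": [0.02,-0.043,0],"twist": [0,0,0],"hand": 0.088}
    - {"travel": [0.04,-0.086,0],"twist": [0,0,0],"hand": 0.088}
    - {"travel": [0.06,-0.129,0],"twist": [0,0,0],"hand": 0.088}
    - {"travel": [0.08,-0.172,0],"twist": [0,0,0],"hand": 0.088}
    - {"travel": [0.1,-0.215,0],"twist": [0,0,0],"hand": 0.088}
    - {"travel": [0.12,-0.258,0],"twist": [0,0,0],"hand": 0.088}
    - {"travel": [0.14,-0.301,0],"twist": [0,0,0],"hand": 0.088}
    - {"travel": [0.16,-0.344,0],"twist": [0,0,0],"hand": 0.088}

```text
clock: 1.85
tool_pos: [0.4254, 0.1004, 0.239]
tcp_rot: [[0.918, 0.396, 0.001], [0.396, -0.918, 0.0], [0.001, 0.0, -1.0]]
ft_force: [0.5, -0.8, -0.0]
grip_width: 0.996
gripper_force: 0.0
```

Emit:
arm_command:
  motion:
    - {"travel": [0.02,-0.04,0],"twist": [0,0,0],"hand": 0.088}
    - {"travel": [0.04,-0.08,0],"twist": [0,0,0],"hand": 0.088}
    - {"travel": [0.06,-0.12,0],"twist": [0,0,0],"hand": 0.088}
    - {"travel": [0.0705,-0.1505,0],"twist": [0,0,0],"hand": 0.088}
    - {"travel": [0.0705,-0.1505,0],"twist": [0,0,0],"hand": 0.088}
    - {"travel": [0.0705,-0.1505,0.02],"twist": [0,0,0],"hand": 0.088}
    - {"travel": [0.0705,-0.1505,0.04],"twist": [0,0,0],"hand": 0.088}
    - {"travel": [0.0705,-0.1505,0.06],"twist": [0,0,0],"hand": 0.088}

```text
clock: 2.65
tool_pos: [0.431, 0.2639, 0.1782]
tcp_rot: [[0.918, 0.396, 0.001], [0.396, -0.918, -0.0], [0.0, 0.0, -1.0]]
ft_force: [0.6, -0.1, 0.0]
grip_width: 0.999
gripper_force: 0.0
```

```bash
python3 - <<'E'
from plant import eyes
from h import *
f=eyes.grab_frame("side"); a=f["img"][110:310,180:340,::-1]; cv2.imwrite("pics/s1.png",cv2.resize(a,None,fx=3,fy=3,interpolation=cv2.INTER_CUBIC))
for z in (.178,.146,.0): print(z,((proj(f,[.431,.264,z])-[180,110])*3).round())
E
```

```text
0.178 [238. 247.]
0.146 [237. 282.]
0.0 [233. 425.]
```

View pics/s1.png

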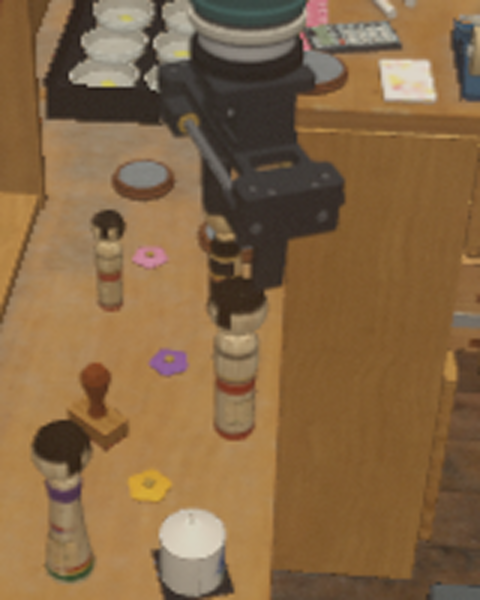

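The doll stands under the open fingers, with its foot near crop (234,430) against a predicted (233,425). I'll descend and grip.

Emit:
arm_command:
  motion:
    - {"travel": [0,0,0.03],"twist": [0,0,0],"hand": 0.088}
    - {"travel": [0,0,0.06],"twist": [0,0,0],"hand": 0.088}
    - {"travel": [0,0,0.08],"twist": [0,0,0],"hand": 0.088}
    - {"travel": [0,0,0.089],"twist": [0,0,0],"hand": 0.088}
    - {"travel": [0,0,0.089],"twist": [0,0,0],"hand": 0.088}
    - {"travel": [0,0,0.089],"twist": [0,0,0],"hand": 0.06}
    - {"travel": [0,0,0.089],"twist": [0,0,0],"hand": 0.05}
    - {"travel": [0,0,0.089],"twist": [0,0,0],"hand": 0.035}

```text
clock: 3.5
tool_pos: [0.432, 0.2651, 0.0911]
tcp_rot: [[0.918, 0.396, 0.002], [0.396, -0.918, 0.001], [0.003, -0.0, -1.0]]
ft_force: [-0.8, -0.1, -0.7]
grip_width: 0.75
gripper_force: 0.0
```

Emit:
arm_command:
  motion:
    - {"travel": [0,0,0],"twist": [0,0,0],"hand": 0.03}
    - {"travel": [0,0,0],"twist": [0,0,0],"hand": 0.03}
    - {"travel": [0,0,0],"twist": [0,0,0],"hand": 0.03}
    - {"travel": [0,0,0],"twist": [0,0,0],"hand": 0.03}
    - {"travel": [0,0,-0.01],"twist": [0,0,0],"hand": 0.03}
    - {"travel": [0,0,-0.03],"twist": [0,0,0],"hand": 0.03}
    - {"travel": [0,0,-0.06],"twist": [0,0,0],"hand": 0.03}
    - {"travel": [0,0,-0.09],"twist": [0,0,0],"hand": 0.03}

```text
clock: 4.3
tool_pos: [0.4301, 0.2642, 0.1803]
tcp_rot: [[0.918, 0.396, -0.002], [0.396, -0.918, -0.001], [-0.002, 0.0, -1.0]]
ft_force: [0.5, 0.9, -1.6]
grip_width: 0.475
gripper_force: 29.6
```

Emit:
arm_command:
  motion:
    - {"travel": [0,0,-0.03],"twist": [0,0,0],"hand": 0.03}
    - {"travel": [-0.002,0.003,-0.055],"twist": [0,0,0],"hand": 0.03}
    - {"travel": [-0.01,0.018,-0.075],"twist": [0,0,0],"hand": 0.03}
    - {"travel": [-0.023,0.043,-0.08],"twist": [0,0,0],"hand": 0.03}
    - {"travel": [-0.04,0.075,-0.08],"twist": [0,0,0],"hand": 0.03}
    - {"travel": [-0.058,0.109,-0.08],"twist": [0,0,0],"hand": 0.03}
    - {"travel": [-0.076,0.143,-0.08],"twist": [0,0,0],"hand": 0.03}
    - {"travel": [-0.094,0.177,-0.08],"twist": [0,0,0],"hand": 0.03}

```text
clock: 5.1
tool_pos: [0.4139, 0.0636, 0.26]
tcp_rot: [[0.918, 0.396, 0.0], [0.396, -0.918, 0.0], [0.0, 0.0, -1.0]]
ft_force: [1.0, -1.4, -1.6]
grip_width: 0.475
gripper_force: 29.6
```

Emit:
arm_command:
  motion:
    - {"travel": [-0.018,0.034,0],"twist": [0,0,0],"hand": 0.03}
    - {"travel": [-0.036,0.068,0],"twist": [0,0,0],"hand": 0.03}
    - {"travel": [-0.054,0.102,0],"twist": [0,0,0],"hand": 0.03}
    - {"travel": [-0.072,0.136,0],"twist": [0,0,0],"hand": 0.03}
    - {"travel": [-0.09,0.17,0],"twist": [0,0,0],"hand": 0.03}
    - {"travel": [-0.108,0.204,0],"twist": [0,0,0],"hand": 0.03}
    - {"travel": [-0.126,0.238,0],"twist": [0,0,0],"hand": 0.03}
    - {"travel": [-0.144,0.272,0],"twist": [0,0,0],"hand": 0.03}

```text
clock: 5.9
tool_pos: [0.3893, -0.2432, 0.26]
tcp_rot: [[0.919, 0.395, 0.0], [0.395, -0.919, 0.0], [0.0, -0.0, -1.0]]
ft_force: [0.9, -0.8, -1.8]
grip_width: 0.479
gripper_force: 29.6
```

Emit:
arm_command:
  motion:
    - {"travel": [-0.016,0.03,0],"twist": [0,0,0],"hand": 0.03}
    - {"travel": [-0.03,0.054,0],"twist": [0,0,0],"hand": 0.03}
    - {"travel": [-0.039,0.071,0.01],"twist": [0,0,0],"hand": 0.03}
    - {"travel": [-0.043,0.079,0.03],"twist": [0,0,0],"hand": 0.03}
    - {"travel": [-0.043,0.079,0.06],"twist": [0,0,0],"hand": 0.03}
    - {"travel": [-0.043,0.079,0.09],"twist": [0,0,0],"hand": 0.03}
    - {"travel": [-0.043,0.079,0.12],"twist": [0,0,0],"hand": 0.03}
    - {"travel": [-0.043,0.079,0.135],"twist": [0,0,0],"hand": 0.03}

```text
clock: 6.7
tool_pos: [0.38, -0.3299, 0.1218]
tcp_rot: [[0.918, 0.395, -0.004], [0.395, -0.918, 0.004], [-0.002, -0.005, -1.0]]
ft_force: [0.7, 0.3, -1.7]
grip_width: 0.478
gripper_force: 29.6
```

```bash
python3 - <<'E'
from plant import eyes,bot
from h import *
f=eyes.grab_frame("side"); g=eyes.grab_frame("top")
a=f["img"][70:170,230:350,::-1]; b=g["img"][170:270,330:450,::-1]
cv2.imwrite("pics/s2.png",cv2.resize(np.vstack([a,b]),None,fx=3,fy=3,interpolation=cv2.INTER_CUBIC))
s=bot.sense();print(s["tool_pos"],s["tcp_rot"][2],s["grip_width"])
E
```

```text
[ 0.37973801 -0.3294859   0.12183582] [-0.00254117 -0.00619748 -0.99997757] 0.4705022708584644
```

View pics/s2.png

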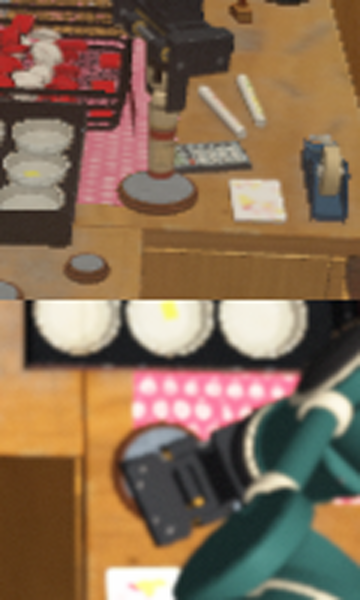

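The doll is over stand_d: its foot is near crop (160,174) and the stand centre is at (158,187). I'll lower it slowly.

Emit:
arm_command:
  motion:
    - {"travel": [0.001,0.001,0.004],"twist": [0,0,0],"hand": 0.03}
    - {"travel": [0.001,0.001,0.008],"twist": [0,0,0],"hand": 0.03}
    - {"travel": [0.001,0.001,0.012],"twist": [0,0,0],"hand": 0.03}
    - {"travel": [0.001,0.001,0.015],"twist": [0,0,0],"hand": 0.03}
    - {"travel": [0.001,0.001,0.017],"twist": [0,0,0],"hand": 0.03}
    - {"travel": [0.001,0.001,0.017],"twist": [0,0,0],"hand": 0.03}
    - {"travel": [0.001,0.001,0.017],"twist": [0,0,0],"hand": 0.03}
    - {"travel": [0.001,0.001,0.017],"twist": [0,0,0],"hand": 0.03}

```text
clock: 7.6
tool_pos: [0.3832, -0.3321, 0.1079]
tcp_rot: [[0.918, 0.396, 0.0], [0.396, -0.918, -0.0], [0.0, 0.0, -1.0]]
ft_force: [-0.0, -0.0, -2.1]
grip_width: 0.48
gripper_force: 29.6
```

Emit:
arm_command:
  motion:
    - {"travel": [0,0,0.001],"twist": [0,0,0],"hand": 0.03}
    - {"travel": [0,0,0.002],"twist": [0,0,0],"hand": 0.03}
    - {"travel": [0,0,0.0025],"twist": [0,0,0],"hand": 0.03}
    - {"travel": [0,0,0.003],"twist": [0,0,0],"hand": 0.03}
    - {"travel": [0,0,0.0035],"twist": [0,0,0],"hand": 0.03}
    - {"travel": [0,0,0.0035],"twist": [0,0,0],"hand": 0.03}
    - {"travel": [0,0,0.0035],"twist": [0,0,0],"hand": 0.03}
    - {"travel": [0,0,0.0035],"twist": [0,0,0],"hand": 0.03}

```text
clock: 8.4
tool_pos: [0.3832, -0.332, 0.1043]
tcp_rot: [[0.918, 0.396, 0.0], [0.396, -0.918, -0.0], [0.0, 0.0, -1.0]]
ft_force: [-1.0, 0.4, -1.3]
grip_width: 0.477
gripper_force: 29.6
```

Emit:
arm_command:
  motion:
    - {"travel": [0,0,0.0005],"twist": [0,0,0],"hand": 0.03}
    - {"travel": [0,0,0.001],"twist": [0,0,0],"hand": 0.03}
    - {"travel": [0,0,0.001],"twist": [0,0,0],"hand": 0.046}
    - {"travel": [0,0,0.001],"twist": [0,0,0],"hand": 0.05}
    - {"travel": [0,0,0.001],"twist": [0,0,0],"hand": 0.06}
    - {"travel": [0,0,0.001],"twist": [0,0,0],"hand": 0.075}
    - {"travel": [0,0,0.001],"twist": [0,0,0],"hand": 0.088}
    - {"travel": [0,0,0.001],"twist": [0,0,0],"hand": 0.088}

```text
clock: 9.2
tool_pos: [0.3831, -0.332, 0.1031]
tcp_rot: [[0.918, 0.396, -0.0], [0.396, -0.918, 0.0], [-0.0, -0.0, -1.0]]
ft_force: [0.7, -0.4, 1.4]
grip_width: 0.907
gripper_force: 0.0
```

Emit:
arm_command:
  motion:
    - {"travel": [0,0,0],"twist": [0,0,0],"hand": 0.088}
    - {"travel": [0,0,0],"twist": [0,0,0],"hand": 0.088}
    - {"travel": [0,0,-0.01],"twist": [0,0,0],"hand": 0.088}
    - {"travel": [0,0,-0.03],"twist": [0,0,0],"hand": 0.088}
    - {"travel": [0,0,-0.06],"twist": [0,0,0],"hand": 0.088}
    - {"travel": [0,0,-0.1],"twist": [0,0,0],"hand": 0.088}
    - {"travel": [0,0,-0.13],"twist": [0,0,0],"hand": 0.088}
    - {"travel": [0,0,-0.14],"twist": [0,0,0],"hand": 0.088}

```text
clock: 10.0
tool_pos: [0.3848, -0.3336, 0.2481]
tcp_rot: [[0.918, 0.396, 0.006], [0.396, -0.918, -0.005], [0.003, 0.007, -1.0]]
ft_force: [0.9, 0.1, -0.6]
grip_width: 0.997
gripper_force: 0.0
```

Emit:
arm_command:
  motion:
    - {"travel": [0.015,-0.022,0],"twist": [0,0,0],"hand": 0.088}
    - {"travel": [0.04,-0.057,0],"twist": [0,0,0],"hand": 0.088}
    - {"travel": [0.067,-0.095,0],"twist": [0,0,0],"hand": 0.088}
    - {"travel": [0.094,-0.133,0],"twist": [0,0,0],"hand": 0.088}
    - {"travel": [0.121,-0.172,0],"twist": [0,0,0],"hand": 0.088}
    - {"travel": [0.148,-0.21,0],"twist": [0,0,0],"hand": 0.088}
    - {"travel": [0.175,-0.248,0],"twist": [0,0,0],"hand": 0.088}
    - {"travel": [0.202,-0.287,0],"twist": [0,0,0],"hand": 0.088}

```text
clock: 10.8
tool_pos: [0.4545, 0.0134, 0.2425]
tcp_rot: [[0.918, 0.396, -0.001], [0.396, -0.918, -0.0], [-0.001, -0.0, -1.0]]
ft_force: [0.9, -0.2, -0.9]
grip_width: 0.999
gripper_force: 0.0
```

Emit:
arm_command:
  motion:
    - {"travel": [0.027,-0.038,0],"twist": [0,0,0],"hand": 0.088}
    - {"travel": [0.054,-0.076,0],"twist": [0,0,0],"hand": 0.088}
    - {"travel": [0.081,-0.115,0],"twist": [0,0,0],"hand": 0.088}
    - {"travel": [0.108,-0.153,0],"twist": [0,0,0],"hand": 0.088}
    - {"travel": [0.135,-0.191,0],"twist": [0,0,0],"hand": 0.088}
    - {"travel": [0.162,-0.23,0],"twist": [0,0,0],"hand": 0.088}
    - {"travel": [0.189,-0.268,0],"twist": [0,0,0],"hand": 0.088}
    - {"travel": [0.21,-0.298,0],"twist": [0,0,0],"hand": 0.088}

```text
clock: 11.6
tool_pos: [0.5296, 0.3707, 0.2418]
tcp_rot: [[0.918, 0.397, -0.001], [0.397, -0.918, -0.001], [-0.002, -0.0, -1.0]]
ft_force: [0.4, -0.0, 0.1]
grip_width: 0.998
gripper_force: 0.0
```

```bash
python3 - <<'E'
from plant import eyes,bot
from h import *
f=eyes.grab_frame("side"); g=eyes.grab_frame("top")
s=bot.sense();R=s["tcp_rot"];p=s["tool_pos"];print(p,s["grip_width"],s["joints"].round(0),(R.T@(np.array([.54,.414,p[2]])-p)).round(4))
im=g["img"]; dark=(im.max(2)<60).astype(np.uint8); c,st=blob(dark,(385,222),25); print(c,st,ray(g,c,.142))
a=f["img"][70:170,230:350,::-1]; b=g["img"][170:270,330:450,::-1]
cv2.imwrite("pics/s3.png",cv2.resize(np.vstack([a,b]),None,fx=3,fy=3,interpolation=cv2.INTER_CUBIC))
E
```

```text
[0.52964375 0.37219897 0.24135775] 1.0005157924177475 [33. 12. 95.  0. 73. 99.] [ 0.0262 -0.0342  0.    ]
[402.30569948 222.98963731] [393 216  18  16 193] [ 0.38428768 -0.33193192  0.142     ]
```

View pics/s3.png

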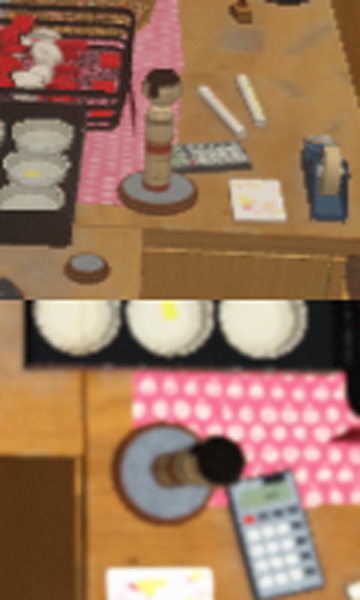

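Doll_4 stands upright in the middle of stand_d: the head ray gives (0.384,-0.332) and the stand is at (0.382,-0.331). Next is doll_3.

Emit:
arm_command:
  motion:
    - {"travel": [0.016,-0.02,0],"twist": [0,0,0],"hand": 0.088}
    - {"travel": [0.026,-0.034,0],"twist": [0,0,0],"hand": 0.088}
    - {"travel": [0.026,-0.034,0.02],"twist": [0,0,0],"hand": 0.088}
    - {"travel": [0.026,-0.034,0.055],"twist": [0,0,0],"hand": 0.088}
    - {"travel": [0.026,-0.034,0.09],"twist": [0,0,0],"hand": 0.088}
    - {"travel": [0.026,-0.034,0.125],"twist": [0,0,0],"hand": 0.088}
    - {"travel": [0.026,-0.034,0.15],"twist": [0,0,0],"hand": 0.088}
    - {"travel": [0.026,-0.034,0.1645],"twist": [0,0,0],"hand": 0.088}

```text
clock: 12.5
tool_pos: [0.5384, 0.4072, 0.0749]
tcp_rot: [[0.919, 0.395, -0.005], [0.395, -0.919, -0.004], [-0.006, 0.002, -1.0]]
ft_force: [-1.4, -0.6, 0.0]
grip_width: 0.997
gripper_force: 0.0
```

Emit:
arm_command:
  motion:
    - {"travel": [0,0,0],"twist": [0,0,0],"hand": 0.088}
    - {"travel": [0,0,0],"twist": [0,0,0],"hand": 0.06}
    - {"travel": [0,0,0],"twist": [0,0,0],"hand": 0.05}
    - {"travel": [0,0,0],"twist": [0,0,0],"hand": 0.04}
    - {"travel": [0,0,0],"twist": [0,0,0],"hand": 0.03}
    - {"travel": [0,0,0],"twist": [0,0,0],"hand": 0.03}
    - {"travel": [0,0,0],"twist": [0,0,0],"hand": 0.03}
    - {"travel": [0,0,0],"twist": [0,0,0],"hand": 0.03}

```text
clock: 13.3
tool_pos: [0.5405, 0.41, 0.079]
tcp_rot: [[0.918, 0.396, 0.0], [0.396, -0.918, 0.0], [0.0, -0.0, -1.0]]
ft_force: [-0.6, -0.2, 1.2]
grip_width: 0.429
gripper_force: 30.2
```

Emit:
arm_command:
  motion:
    - {"travel": [0,0,-0.01],"twist": [0,0,0],"hand": 0.03}
    - {"travel": [0,0,-0.035],"twist": [0,0,0],"hand": 0.03}
    - {"travel": [0,0,-0.07],"twist": [0,0,0],"hand": 0.03}
    - {"travel": [-0.002,0.003,-0.11],"twist": [0,0,0],"hand": 0.03}
    - {"travel": [-0.01,0.013,-0.145],"twist": [0,0,0],"hand": 0.03}
    - {"travel": [-0.025,0.033,-0.165],"twist": [0,0,0],"hand": 0.03}
    - {"travel": [-0.045,0.06,-0.17],"twist": [0,0,0],"hand": 0.03}
    - {"travel": [-0.067,0.089,-0.17],"twist": [0,0,0],"hand": 0.03}

```text
clock: 14.1
tool_pos: [0.5147, 0.3014, 0.2513]
tcp_rot: [[0.918, 0.397, 0.004], [0.397, -0.918, 0.002], [0.004, -0.0, -1.0]]
ft_force: [0.4, -0.3, -1.2]
grip_width: 0.433
gripper_force: 30.2
```

Emit:
arm_command:
  motion:
    - {"travel": [-0.024,0.031,0],"twist": [0,0,0],"hand": 0.03}
    - {"travel": [-0.048,0.063,0],"twist": [0,0,0],"hand": 0.03}
    - {"travel": [-0.073,0.096,0],"twist": [0,0,0],"hand": 0.03}
    - {"travel": [-0.098,0.129,0],"twist": [0,0,0],"hand": 0.03}
    - {"travel": [-0.123,0.162,0],"twist": [0,0,0],"hand": 0.03}
    - {"travel": [-0.147,0.194,0],"twist": [0,0,0],"hand": 0.03}
    - {"travel": [-0.167,0.22,0],"twist": [0,0,0],"hand": 0.03}
    - {"travel": [-0.182,0.241,0],"twist": [0,0,0],"hand": 0.03}

```text
clock: 14.9
tool_pos: [0.4413, 0.0065, 0.2492]
tcp_rot: [[0.919, 0.395, 0.0], [0.395, -0.919, -0.0], [0.0, 0.001, -1.0]]
ft_force: [0.0, 0.6, -1.7]
grip_width: 0.428
gripper_force: 30.2
```

Emit:
arm_command:
  motion:
    - {"travel": [0,0,0.02],"twist": [0,0,0],"hand": 0.03}
    - {"travel": [0,0,0.05],"twist": [0,0,0],"hand": 0.03}
    - {"travel": [0,0,0.08],"twist": [0,0,0],"hand": 0.03}
    - {"travel": [0,0,0.11],"twist": [0,0,0],"hand": 0.03}
    - {"travel": [0,0,0.13],"twist": [0,0,0],"hand": 0.03}
    - {"travel": [0,0,0.14],"twist": [0,0,0],"hand": 0.03}
    - {"travel": [0,0,0.14],"twist": [0,0,0],"hand": 0.03}
    - {"travel": [0,0,0.14],"twist": [0,0,0],"hand": 0.03}

```text
clock: 15.7
tool_pos: [0.4431, 0.0082, 0.1097]
tcp_rot: [[0.918, 0.396, 0.001], [0.396, -0.918, -0.0], [0.001, 0.001, -1.0]]
ft_force: [-0.3, -0.8, -0.9]
grip_width: 0.421
gripper_force: 30.2
```

Emit:
arm_command:
  motion:
    - {"travel": [0,0,0.006],"twist": [0,0,0],"hand": 0.03}
    - {"travel": [0,0,0.011],"twist": [0,0,0],"hand": 0.03}
    - {"travel": [0,0,0.0135],"twist": [0,0,0],"hand": 0.03}
    - {"travel": [0,0,0.0145],"twist": [0,0,0],"hand": 0.03}
    - {"travel": [0,0,0.0155],"twist": [0,0,0],"hand": 0.03}
    - {"travel": [0,0,0.016],"twist": [0,0,0],"hand": 0.03}
    - {"travel": [0,0,0.016],"twist": [0,0,0],"hand": 0.03}
    - {"travel": [0,0,0.016],"twist": [0,0,0],"hand": 0.03}

```text
clock: 16.5
tool_pos: [0.4425, 0.0082, 0.0929]
tcp_rot: [[0.918, 0.396, 0.0], [0.396, -0.918, 0.0], [0.0, 0.0, -1.0]]
ft_force: [0.3, 0.1, 0.5]
grip_width: 0.426
gripper_force: 30.2
```

Emit:
arm_command:
  motion:
    - {"travel": [0,0,0],"twist": [0,0,0],"hand": 0.042}
    - {"travel": [0,0,0],"twist": [0,0,0],"hand": 0.046}
    - {"travel": [0,0,0],"twist": [0,0,0],"hand": 0.06}
    - {"travel": [0,0,0],"twist": [0,0,0],"hand": 0.075}
    - {"travel": [0,0,0],"twist": [0,0,0],"hand": 0.08}
    - {"travel": [0,0,0],"twist": [0,0,0],"hand": 0.08}
    - {"travel": [0,0,-0.01],"twist": [0,0,0],"hand": 0.08}
    - {"travel": [0,0,-0.04],"twist": [0,0,0],"hand": 0.08}

```text
clock: 17.3
tool_pos: [0.4397, 0.0083, 0.1308]
tcp_rot: [[0.918, 0.396, -0.007], [0.396, -0.918, 0.0], [-0.006, -0.003, -1.0]]
ft_force: [-0.5, -0.0, 0.7]
grip_width: 0.905
gripper_force: 0.0
```

Emit:
arm_command:
  motion:
    - {"travel": [0,0,-0.03],"twist": [0,0,0],"hand": 0.088}
    - {"travel": [0,0,-0.06],"twist": [0,0,0],"hand": 0.088}
    - {"travel": [0,0,-0.08],"twist": [0,0,0],"hand": 0.088}
    - {"travel": [0,0,-0.08],"twist": [0,0,-0.14],"hand": 0.088}
    - {"travel": [0,0,-0.08],"twist": [0,0,-0.28],"hand": 0.088}
    - {"travel": [0,0,-0.08],"twist": [0,0,-0.42],"hand": 0.088}
    - {"travel": [0,0,-0.08],"twist": [0,0,-0.56],"hand": 0.088}
    - {"travel": [0,0,-0.08],"twist": [0,0,-0.64],"hand": 0.088}

```text
clock: 18.1
tool_pos: [0.4424, 0.0082, 0.2136]
tcp_rot: [[0.496, 0.868, 0.001], [0.868, -0.496, -0.0], [0.0, 0.001, -1.0]]
ft_force: [0.0, -0.2, -0.8]
grip_width: 0.994
gripper_force: 0.0
```

```bash
python3 - <<'E'
from plant import eyes,bot
from h import *
f=eyes.grab_frame("side"); g=eyes.grab_frame("top")
s=bot.sense();R=s["tcp_rot"];p=s["tool_pos"];print(p,R.round(3),s["grip_width"],s["joints"].round(0),(R.T@(np.array([.449,.109,p[2]])-p)).round(4))
a=f["img"][110:310,180:340,::-1]; cv2.imwrite("pics/s4.png",cv2.resize(a,None,fx=3,fy=3,interpolation=cv2.INTER_CUBIC))
print([((proj(f,[.442,.008,z])-[180,110])*3).round() for z in(.014,.148)], ((proj(f,[.449,.109,0])-[180,110])*3).round())
E
```

```text
[0.44244674 0.00820042 0.21344289] [[ 0.5    0.866  0.001]
 [ 0.866 -0.5   -0.   ]
 [ 0.     0.001 -1.   ]] 0.9991052830069654 [ -2. -10. 121.   0.  69.  28.] [ 0.0906 -0.0448  0.    ]
[array([238., 228.]), array([242., 107.])] [224. 305.]
```

View pics/s4.png

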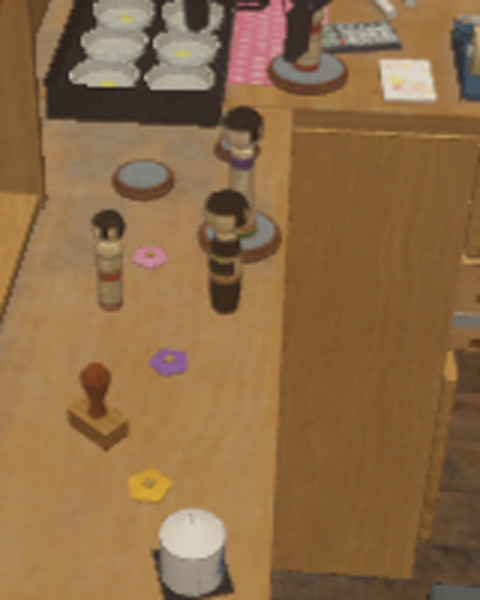

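Doll_3 stands on stand_c (crop 240,235), and doll_2's foot at (225,307) matches the prediction. Next is doll_2.

Emit:
arm_command:
  motion:
    - {"travel": [0.03,-0.015,0],"twist": [0,0,0],"hand": 0.088}
    - {"travel": [0.065,-0.032,0],"twist": [0,0,0],"hand": 0.088}
    - {"travel": [0.09,-0.045,0],"twist": [0,0,0],"hand": 0.088}
    - {"travel": [0.09,-0.045,0],"twist": [0,0,0],"hand": 0.088}
    - {"travel": [0.09,-0.045,0.03],"twist": [0,0,0],"hand": 0.088}
    - {"travel": [0.09,-0.045,0.07],"twist": [0,0,0],"hand": 0.088}
    - {"travel": [0.09,-0.045,0.11],"twist": [0,0,0],"hand": 0.088}
    - {"travel": [0.09,-0.045,0.14],"twist": [0,0,0],"hand": 0.088}

```text
clock: 19.0
tool_pos: [0.4473, 0.1077, 0.0709]
tcp_rot: [[0.502, 0.865, -0.002], [0.865, -0.502, -0.001], [-0.001, -0.001, -1.0]]
ft_force: [-0.7, 0.1, -0.3]
grip_width: 1.0
gripper_force: 0.0
```

Emit:
arm_command:
  motion:
    - {"travel": [0,0,0.008],"twist": [0,0,0],"hand": 0.088}
    - {"travel": [0,0,0.008],"twist": [0,0,0],"hand": 0.075}
    - {"travel": [0,0,0.008],"twist": [0,0,0],"hand": 0.055}
    - {"travel": [0,0,0.008],"twist": [0,0,0],"hand": 0.04}
    - {"travel": [0,0,0.008],"twist": [0,0,0],"hand": 0.025}
    - {"travel": [0,0,0.008],"twist": [0,0,0],"hand": 0.025}
    - {"travel": [0,0,0.008],"twist": [0,0,0],"hand": 0.025}
    - {"travel": [0,0,0.008],"twist": [0,0,0],"hand": 0.025}

```text
clock: 19.8
tool_pos: [0.4487, 0.1087, 0.0651]
tcp_rot: [[0.5, 0.866, 0.001], [0.866, -0.5, 0.0], [0.001, 0.001, -1.0]]
ft_force: [-0.2, 0.4, 1.4]
grip_width: 0.42
gripper_force: 29.3
```

Emit:
arm_command:
  motion:
    - {"travel": [0,0,-0.01],"twist": [0,0,0],"hand": 0.025}
    - {"travel": [0,0,-0.035],"twist": [0,0,0],"hand": 0.025}
    - {"travel": [0,0,-0.07],"twist": [0,0,0],"hand": 0.025}
    - {"travel": [0,0,-0.105],"twist": [0,0,0],"hand": 0.025}
    - {"travel": [0,0,-0.14],"twist": [0,0,0.05],"hand": 0.025}
    - {"travel": [0,0,-0.16],"twist": [0,0,0.15],"hand": 0.025}
    - {"travel": [0,0,-0.165],"twist": [0,0,0.28],"hand": 0.025}
    - {"travel": [0,0,-0.165],"twist": [0,0,0.41],"hand": 0.025}

```text
clock: 20.6
tool_pos: [0.4493, 0.1088, 0.2321]
tcp_rot: [[0.807, 0.59, 0.003], [0.59, -0.807, 0.001], [0.003, 0.002, -1.0]]
ft_force: [0.1, 1.4, -1.5]
grip_width: 0.421
gripper_force: 29.0
```

Emit:
arm_command:
  motion:
    - {"travel": [0,0,0],"twist": [0,0,0.13],"hand": 0.025}
    - {"travel": [0,0,0],"twist": [0,0,0.26],"hand": 0.025}
    - {"travel": [0,0,0],"twist": [0,0,0.39],"hand": 0.025}
    - {"travel": [0,0,0],"twist": [0,0,0.52],"hand": 0.025}
    - {"travel": [0,0,0],"twist": [0,0,0.61],"hand": 0.025}
    - {"travel": [0,0,0],"twist": [0,0,0.637],"hand": 0.025}
    - {"travel": [0,0,0],"twist": [0,0,0.637],"hand": 0.025}
    - {"travel": [0,0,0],"twist": [0,0,0.637],"hand": 0.025}

```text
clock: 21.4
tool_pos: [0.4483, 0.1086, 0.2298]
tcp_rot: [[1.0, 0.001, -0.0], [0.001, -1.0, 0.0], [-0.0, -0.0, -1.0]]
ft_force: [-0.4, -0.6, -0.5]
grip_width: 0.422
gripper_force: 29.0
```

Emit:
arm_command:
  motion:
    - {"travel": [0.008,0.015,0],"twist": [0,0,0],"hand": 0.025}
    - {"travel": [0.023,0.044,0],"twist": [0,0,0],"hand": 0.025}
    - {"travel": [0.04,0.076,0],"twist": [0,0,0],"hand": 0.025}
    - {"travel": [0.057,0.109,0],"twist": [0,0,0],"hand": 0.025}
    - {"travel": [0.074,0.142,0],"twist": [0,0,0],"hand": 0.025}
    - {"travel": [0.089,0.17,0],"twist": [0,0,0],"hand": 0.025}
    - {"travel": [0.097,0.185,0],"twist": [0,0,0],"hand": 0.025}
    - {"travel": [0.099,0.189,0],"twist": [0,0,0],"hand": 0.025}

```text
clock: 22.2
tool_pos: [0.5479, -0.0816, 0.2295]
tcp_rot: [[1.0, -0.002, -0.0], [-0.002, -1.0, 0.0], [-0.0, -0.0, -1.0]]
ft_force: [-0.3, 0.7, -0.5]
grip_width: 0.424
gripper_force: 29.1
```

Emit:
arm_command:
  motion:
    - {"travel": [0,0,0.02],"twist": [0,0,0],"hand": 0.025}
    - {"travel": [0,0,0.05],"twist": [0,0,0],"hand": 0.025}
    - {"travel": [0,0,0.08],"twist": [0,0,0],"hand": 0.025}
    - {"travel": [0,0,0.11],"twist": [0,0,0],"hand": 0.025}
    - {"travel": [0,0,0.125],"twist": [0,0,0],"hand": 0.025}
    - {"travel": [0,0,0.135],"twist": [0,0,0],"hand": 0.025}
    - {"travel": [0,0,0.135],"twist": [0,0,0],"hand": 0.025}
    - {"travel": [0,0,0.135],"twist": [0,0,0],"hand": 0.025}

```text
clock: 23.0
tool_pos: [0.5483, -0.0803, 0.0958]
tcp_rot: [[1.0, 0.0, 0.002], [0.0, -1.0, -0.0], [0.002, 0.0, -1.0]]
ft_force: [-0.3, 0.5, -0.7]
grip_width: 0.421
gripper_force: 29.1
```

Emit:
arm_command:
  motion:
    - {"travel": [0,0,0.006],"twist": [0,0,0],"hand": 0.025}
    - {"travel": [0,0,0.011],"twist": [0,0,0],"hand": 0.025}
    - {"travel": [0,0,0.013],"twist": [0,0,0],"hand": 0.025}
    - {"travel": [0,0,0.0145],"twist": [0,0,0],"hand": 0.025}
    - {"travel": [0,0,0.0155],"twist": [0,0,0],"hand": 0.025}
    - {"travel": [0,0,0.016],"twist": [0,0,0],"hand": 0.025}
    - {"travel": [0,0,0.016],"twist": [0,0,0],"hand": 0.025}
    - {"travel": [0,0,0.016],"twist": [0,0,0],"hand": 0.025}

```text
clock: 23.8
tool_pos: [0.5477, -0.0804, 0.0791]
tcp_rot: [[1.0, -0.0, 0.001], [-0.0, -1.0, -0.0], [0.001, 0.0, -1.0]]
ft_force: [-0.2, -0.3, 1.8]
grip_width: 0.421
gripper_force: 29.4
```

Emit:
arm_command:
  motion:
    - {"travel": [0,0,0],"twist": [0,0,0],"hand": 0.041}
    - {"travel": [0,0,0],"twist": [0,0,0],"hand": 0.046}
    - {"travel": [0,0,0],"twist": [0,0,0],"hand": 0.06}
    - {"travel": [0,0,0],"twist": [0,0,0],"hand": 0.08}
    - {"travel": [0,0,0],"twist": [0,0,0],"hand": 0.088}
    - {"travel": [0,0,0],"twist": [0,0,0],"hand": 0.088}
    - {"travel": [0,0,-0.01],"twist": [0,0,0],"hand": 0.088}
    - {"travel": [0,0,-0.04],"twist": [0,0,0],"hand": 0.088}

```text
clock: 24.6
tool_pos: [0.5446, -0.0798, 0.1164]
tcp_rot: [[1.0, -0.0, -0.007], [-0.0, -1.0, 0.001], [-0.007, -0.001, -1.0]]
ft_force: [-0.2, -0.4, -0.1]
grip_width: 0.994
gripper_force: 0.0
```

Emit:
arm_command:
  motion:
    - {"travel": [0,0,-0.04],"twist": [0,0,0],"hand": 0.088}
    - {"travel": [0,0,-0.08],"twist": [0,0,0],"hand": 0.088}
    - {"travel": [0,0,-0.1],"twist": [0,0,0],"hand": 0.088}
    - {"travel": [0.001,-0.035,-0.1],"twist": [0,0,0],"hand": 0.088}
    - {"travel": [0.002,-0.08,-0.1],"twist": [0,0,0],"hand": 0.088}
    - {"travel": [0.003,-0.125,-0.1],"twist": [0,0,0],"hand": 0.088}
    - {"travel": [0.004,-0.17,-0.1],"twist": [0,0,0],"hand": 0.088}
    - {"travel": [0.004,-0.195,-0.1],"twist": [0,0,0],"hand": 0.088}

```text
clock: 25.4
tool_pos: [0.5514, 0.1176, 0.2198]
tcp_rot: [[1.0, 0.002, 0.001], [0.002, -1.0, 0.001], [0.001, -0.001, -1.0]]
ft_force: [0.7, -1.6, 0.3]
grip_width: 0.999
gripper_force: 0.0
```

```bash
python3 - <<'E'
from plant import eyes,bot
from h import *
f=eyes.grab_frame("side"); g=eyes.grab_frame("top")
s=bot.sense();R=s["tcp_rot"];p=s["tool_pos"];print(p,s["grip_width"],(R.T@(np.array([.5515,.115,p[2]])-p)).round(4))
a=f["img"][110:310,180:340,::-1]; b=g["img"][130:250,180:340,::-1]
cv2.imwrite("pics/s5.png",cv2.resize(np.hstack([a,cv2.copyMakeBorder(b,0,80,0,0,0)]),None,fx=2.5,fy=2.5,interpolation=cv2.INTER_CUBIC))
E
```

```text
[0.55135887 0.11767628 0.21961669] 0.9999753298263309 [ 0.0001  0.0027 -0.    ]
```

View pics/s5.png

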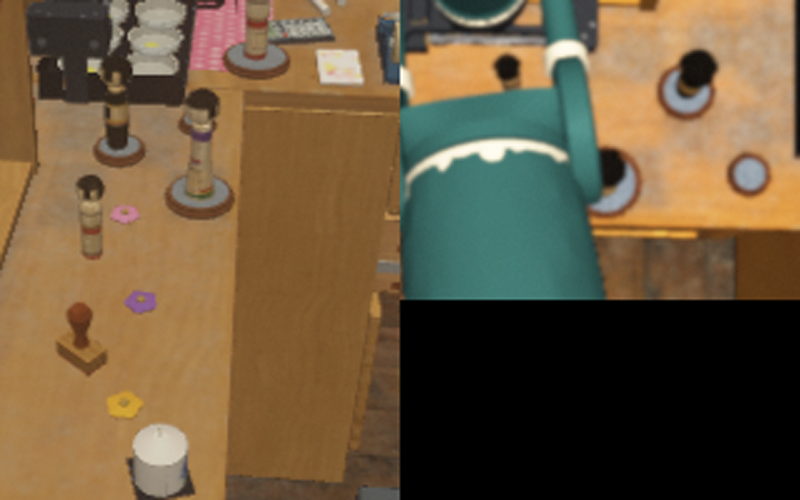

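Doll_2 stands centred on stand_b and doll_3 on stand_c. Doll_1 (left crop 90,215) is below the gripper.

Emit:
arm_command:
  motion:
    - {"travel": [0,0.002,0],"twist": [0,0,0],"hand": 0.088}
    - {"travel": [0,0.002,0.03],"twist": [0,0,0],"hand": 0.088}
    - {"travel": [0,0.002,0.07],"twist": [0,0,0],"hand": 0.088}
    - {"travel": [0,0.002,0.11],"twist": [0,0,0],"hand": 0.088}
    - {"travel": [0,0.002,0.145],"twist": [0,0,0],"hand": 0.088}
    - {"travel": [0,0.002,0.165],"twist": [0,0,0],"hand": 0.088}
    - {"travel": [0,0.002,0.1765],"twist": [0,0,0],"hand": 0.088}
    - {"travel": [0,0.002,0.1765],"twist": [0,0,0],"hand": 0.075}

```text
clock: 26.3
tool_pos: [0.5503, 0.1111, 0.0408]
tcp_rot: [[1.0, -0.002, -0.003], [-0.002, -1.0, -0.001], [-0.003, 0.001, -1.0]]
ft_force: [0.4, -0.7, 1.4]
grip_width: 0.929
gripper_force: 0.0
```

Emit:
arm_command:
  motion:
    - {"travel": [0,0,0],"twist": [0,0,0],"hand": 0.05}
    - {"travel": [0,0,0],"twist": [0,0,0],"hand": 0.04}
    - {"travel": [0,0,0],"twist": [0,0,0],"hand": 0.032}
    - {"travel": [0,0,0],"twist": [0,0,0],"hand": 0.02}
    - {"travel": [0,0,0],"twist": [0,0,0],"hand": 0.015}
    - {"travel": [0,0,0],"twist": [0,0,0],"hand": 0.015}
    - {"travel": [0,0,0],"twist": [0,0,0],"hand": 0.015}
    - {"travel": [0,0,0],"twist": [0,0,0],"hand": 0.015}

```text
clock: 27.1
tool_pos: [0.5514, 0.1127, 0.0422]
tcp_rot: [[1.0, -0.0, 0.0], [-0.0, -1.0, 0.0], [0.0, -0.0, -1.0]]
ft_force: [0.3, -0.1, 0.1]
grip_width: 0.307
gripper_force: 29.9
```

Emit:
arm_command:
  motion:
    - {"travel": [0,0,-0.01],"twist": [0,0,0],"hand": 0.015}
    - {"travel": [0,0,-0.035],"twist": [0,0,0],"hand": 0.015}
    - {"travel": [0,0,-0.07],"twist": [0,0,0],"hand": 0.015}
    - {"travel": [0,0,-0.11],"twist": [0,0,0],"hand": 0.015}
    - {"travel": [0,0,-0.15],"twist": [0,0,0],"hand": 0.015}
    - {"travel": [-0.002,0.006,-0.175],"twist": [0,0,0],"hand": 0.015}
    - {"travel": [-0.008,0.022,-0.18],"twist": [0,0,0],"hand": 0.015}
    - {"travel": [-0.018,0.05,-0.18],"twist": [0,0,0],"hand": 0.015}

```text
clock: 27.9
tool_pos: [0.5338, 0.0625, 0.2235]
tcp_rot: [[1.0, 0.002, 0.003], [0.002, -1.0, 0.0], [0.003, -0.0, -1.0]]
ft_force: [0.3, -0.9, -1.5]
grip_width: 0.309
gripper_force: 29.9
```

Emit:
arm_command:
  motion:
    - {"travel": [-0.012,0.033,0],"twist": [0,0,0],"hand": 0.015}
    - {"travel": [-0.024,0.066,0],"twist": [0,0,0],"hand": 0.015}
    - {"travel": [-0.037,0.1,0],"twist": [0,0,0],"hand": 0.015}
    - {"travel": [-0.049,0.134,0],"twist": [0,0,0],"hand": 0.015}
    - {"travel": [-0.061,0.166,0],"twist": [0,0,0],"hand": 0.015}
    - {"travel": [-0.071,0.193,0],"twist": [0,0,0],"hand": 0.015}
    - {"travel": [-0.077,0.209,0],"twist": [0,0,0],"hand": 0.015}
    - {"travel": [-0.0785,0.2135,0],"twist": [0,0,0],"hand": 0.015}

```text
clock: 28.7
tool_pos: [0.4525, -0.1525, 0.2206]
tcp_rot: [[1.0, -0.003, -0.003], [-0.003, -1.0, 0.0], [-0.003, -0.0, -1.0]]
ft_force: [0.4, 0.1, -2.4]
grip_width: 0.307
gripper_force: 29.9
```

Emit:
arm_command:
  motion:
    - {"travel": [0,0,0.02],"twist": [0,0,0],"hand": 0.015}
    - {"travel": [0,0,0.05],"twist": [0,0,0],"hand": 0.015}
    - {"travel": [0,0,0.085],"twist": [0,0,0],"hand": 0.015}
    - {"travel": [0,0,0.115],"twist": [0,0,0],"hand": 0.015}
    - {"travel": [0,0,0.138],"twist": [0,0,0],"hand": 0.015}
    - {"travel": [0,0,0.15],"twist": [0,0,0],"hand": 0.015}
    - {"travel": [0,0,0.15],"twist": [0,0,0],"hand": 0.015}
    - {"travel": [0,0,0.15],"twist": [0,0,0],"hand": 0.015}

```text
clock: 29.5
tool_pos: [0.4552, -0.1508, 0.0726]
tcp_rot: [[1.0, 0.0, 0.0], [0.0, -1.0, -0.0], [0.0, 0.0, -1.0]]
ft_force: [0.5, 0.5, -1.0]
grip_width: 0.31
gripper_force: 29.9
```

Commanded z is about 0.0722 and the target is about 0.0562, so I'll go down 16 mm.

Emit:
arm_command:
  motion:
    - {"travel": [0,0,0.006],"twist": [0,0,0],"hand": 0.015}
    - {"travel": [0,0,0.011],"twist": [0,0,0],"hand": 0.015}
    - {"travel": [0,0,0.013],"twist": [0,0,0],"hand": 0.015}
    - {"travel": [0,0,0.0145],"twist": [0,0,0],"hand": 0.015}
    - {"travel": [0,0,0.0155],"twist": [0,0,0],"hand": 0.015}
    - {"travel": [0,0,0.016],"twist": [0,0,0],"hand": 0.015}
    - {"travel": [0,0,0.016],"twist": [0,0,0],"hand": 0.015}
    - {"travel": [0,0,0.016],"twist": [0,0,0],"hand": 0.015}

```text
clock: 30.3
tool_pos: [0.455, -0.1509, 0.0563]
tcp_rot: [[1.0, -0.0, 0.0], [-0.0, -1.0, -0.0], [0.0, 0.0, -1.0]]
ft_force: [-0.5, 0.0, -1.1]
grip_width: 0.307
gripper_force: 29.9
```

Emit:
arm_command:
  motion:
    - {"travel": [0,0,0.0005],"twist": [0,0,0],"hand": 0.015}
    - {"travel": [0,0,0.001],"twist": [0,0,0],"hand": 0.015}
    - {"travel": [0,0,0.001],"twist": [0,0,0],"hand": 0.015}
    - {"travel": [0,0,0.001],"twist": [0,0,0],"hand": 0.015}
    - {"travel": [0,0,0.001],"twist": [0,0,0],"hand": 0.015}
    - {"travel": [0,0,0.001],"twist": [0,0,0],"hand": 0.015}
    - {"travel": [0,0,0.001],"twist": [0,0,0],"hand": 0.015}
    - {"travel": [0,0,0.001],"twist": [0,0,0],"hand": 0.015}

```text
clock: 31.1
tool_pos: [0.4553, -0.1509, 0.0561]
tcp_rot: [[1.0, -0.0, 0.001], [-0.0, -1.0, -0.0], [0.001, 0.0, -1.0]]
ft_force: [-1.7, 0.6, 4.9]
grip_width: 0.307
gripper_force: 29.9
```

Contact. I'll release, retreat upward and clear the view.

Emit:
arm_command:
  motion:
    - {"travel": [0,0,-0.0005],"twist": [0,0,0],"hand": 0.015}
    - {"travel": [0,0,-0.0005],"twist": [0,0,0],"hand": 0.032}
    - {"travel": [0,0,-0.0005],"twist": [0,0,0],"hand": 0.04}
    - {"travel": [0,0,-0.0005],"twist": [0,0,0],"hand": 0.06}
    - {"travel": [0,0,-0.0005],"twist": [0,0,0],"hand": 0.08}
    - {"travel": [0,0,-0.0005],"twist": [0,0,0],"hand": 0.08}
    - {"travel": [0,0,-0.01],"twist": [0,0,0],"hand": 0.08}
    - {"travel": [0,0,-0.04],"twist": [0,0,0],"hand": 0.08}

```text
clock: 31.9
tool_pos: [0.4522, -0.1498, 0.0932]
tcp_rot: [[1.0, -0.0, -0.006], [-0.0, -1.0, 0.002], [-0.006, -0.002, -1.0]]
ft_force: [-0.1, 0.7, 0.1]
grip_width: 0.885
gripper_force: 0.0
```

Emit:
arm_command:
  motion:
    - {"travel": [0,0,-0.04],"twist": [0,0,0],"hand": 0.08}
    - {"travel": [0,0,-0.08],"twist": [0,0,0],"hand": 0.08}
    - {"travel": [0,0,-0.12],"twist": [0,0,0],"hand": 0.08}
    - {"travel": [0,0,-0.16],"twist": [0,0,0],"hand": 0.08}
    - {"travel": [0.01,0.035,-0.17],"twist": [0,0,0],"hand": 0.08}
    - {"travel": [0.02,0.08,-0.17],"twist": [0,0,0],"hand": 0.08}
    - {"travel": [0.03,0.12,-0.17],"twist": [0,0,0],"hand": 0.08}
    - {"travel": [0.03,0.15,-0.17],"twist": [0,0,0],"hand": 0.08}

```text
clock: 32.7
tool_pos: [0.4857, -0.3032, 0.2664]
tcp_rot: [[1.0, -0.001, 0.002], [-0.001, -1.0, -0.001], [0.002, 0.001, -1.0]]
ft_force: [-0.0, 0.1, -0.4]
grip_width: 0.907
gripper_force: 0.0
```

```bash
python3 - <<'E'
from plant import eyes,bot
from h import *
f=eyes.grab_frame("side"); g=eyes.grab_frame("top")
print(bot.sense()["tool_pos"])
a=f["img"][60:310,180:340,::-1]; b=g["img"][130:250,90:410,::-1]
c=np.zeros((250,330,3),np.uint8); c[:,:160]=a
cv2.imwrite("pics/s6.png",cv2.resize(a,None,fx=2.4,fy=2.4,interpolation=cv2.INTER_CUBIC)); cv2.imwrite("pics/t6.png",cv2.resize(b,None,fx=2.4,fy=2.4,interpolation=cv2.INTER_CUBIC))
E
```

```text
[ 0.48475876 -0.30417918  0.26573344]
```

View pics/s6.png

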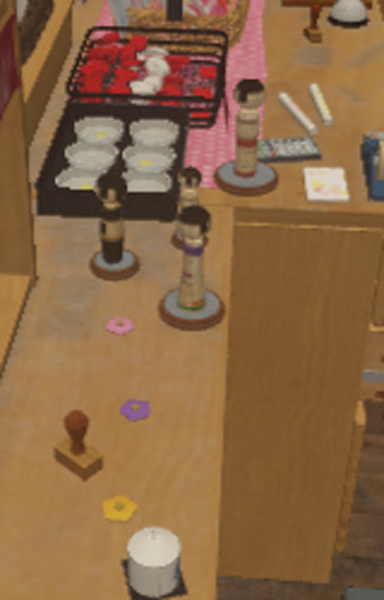

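View pics/t6.png

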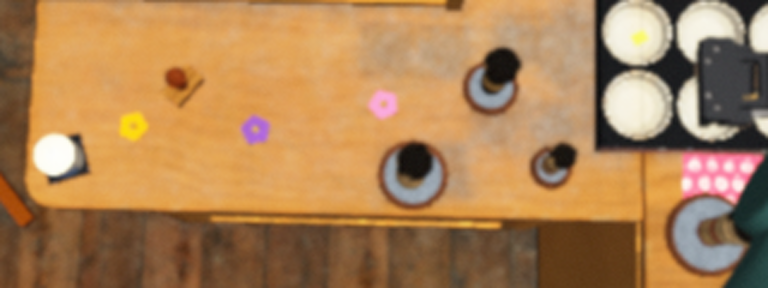

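All four dolls stand upright and centred on their stands (top crop: (415,170), (495,85), (555,160), (715,235)). The stamp (180,85) and candle (60,155) haven't moved, and the gripper is clear.

```bash
python3 -c "
from plant import bot
print(bot.close_job())"
```

```text
the job is handed in; nothing more can be done
None
```

All four dolls now stand upright in the middle of their size-matched stands, the stamp and the boxed candle were not moved, and the job was handed in at about 33 s.

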